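# Open the bar clamp on a mended bonsai pot

## Robot

A 6-joint arm with a two-finger parallel gripper is mounted at the origin on the work surface. World frame = base frame: x ahead of the robot, y to its left, z up, the work surface at z = 0. Lengths are in m, angles in rad, forces in N, time in s.
With the tool pointing down it reaches from about 0.325 to 1 m from the base axis. Payload 5.1 kg.
Tool frame: the origin (TCP) lies midway between the tips of the shut fingers; the grasp point (between the pads) lies 19 mm behind it; z points along the fingers, y is the direction in which the jaws open and shut (so a half turn about z gives the same grasp; the last joint's range is limited). The gripper opens to 85 mm and grips with 20 to 120 N. Pads are 22 mm wide; open, the fingers measure 114 mm over their backs; the gripper's body (76 mm by 85 mm) begins 54 mm behind the grasp point. The pads swing forward as they close: fully open they stand 13 mm farther back than shut.
Start: joints at [-0.083, 0.124, 1.65, -0, 1.367, -0.083], TCP at [0.65, -0, 0.231] pointing down, gripper open.
Joint ranges: [-2.61, 2.61], [-1.02, 2.33], [0.03, 2.71], [-1.35, 4.49], [0.32, 2.68], [-2.91, 2.91]. Speed limits (rad/s): [2.57, 2.57, 3.14, 3.14, 3.14, 3.14].

## Interface

Orientations are given as [roll, pitch, yaw] about the fixed x, y, z axes, in that order (R = Rz(yaw) Ry(pitch) Rx(roll)).
In Python, from cell import robot gives the robot as it stands.
- The arm moves only by the shell command python3 -m pendant 'ROWS'. ROWS is JSON, a list of rows, each a list of 7 numbers: the shift along the tool's x, y, z in mm, then the turn, a rotation vector about the tool's x, y, z in degrees, then the closure, from -1 (fully open) to 1 (shut), so that 0 is half open. A call has exactly 10 rows; each row is the pose to reach, as a shift and turn from the pose commanded when the call began, along the tool's axes at that moment; what a row does not reach only later rows make up. A row lasts 1/10 s, in which the tool goes at most 50 mm and 8.59 degrees, less where a joint would pass 70% of its speed; a pose out of reach is approached as far as the arm can. A call with a gripper value outside its range is refused whole. The fingers move at their own pace and stop on an object; the grip force is fixed at half the most. Time passes only in rows, so rows that repeat a pose let the fingers close, or fill a call up. It gives the time, the measured TCP pose, the force and the opening at its end, in the units of the state.
- robot.state(): the state, without advancing time (a new reading comes with each control period).
- robot.get_image(name): name is "scene" or "side" or "wrist"; returns (picture, depth): 384x512x3 uint8, blue, green, red; 384x512 float32, m along the optical axis (not along the pixel's ray), 0 where there is no reading.
- robot.calibration(name): a dict with "intrinsics" (3x3 intrinsics, pixels), "world_to_cam" (4x4, takes a point from world to camera coordinates); the wrist camera has in their place "mount" (4x4, takes a point from camera to tool coordinates, whose origin is the TCP and whose axes are the flange's). Camera axes: x right, y up, looking along -z (the intrinsics and any distortion apply to the point x, -y, -z); pixel columns grow to the right and rows downward; lengths in m; the calibration is good to about 2 mm. A picture is of the moment at which its call begins: read the wrist's pose just before it. calibration takes no time and is no camera call.
- robot.sign_off(): hands the job in, once; it reports no verdict.
The state is a dict: "clock": time; "q": joint angles; "joint_velocities": joint speeds; "joint_torque": joint torques, N m; "tcp_pos": TCP position; "eef_rot": TCP orientation; "wrist_force": force on the tool from outside, world axes, zero at the start; "torque": the same for the moment, N m; "finger_gap": finger opening in m.
Only numpy, scipy, OpenCV 4.12 (cv2) and the standard library are available. Lean on these libraries where they do the work, as an engineer would, in place of code of your own. Each camera call takes 0.05 s, during which the arm holds its last target.

## Task

The glue in the mended bonsai pot has set and the clamp's screw has been backed off. Open the bar clamp around it: press the orange release lever on top of the sliding jaw and, while it is held down, push the jaw back along its bar, away from the pot, until it is fully home against the end stop; then let go so that the lever springs up. The pot must stay standing where it is, and the glue bottle, the wire spool and the shears must not be disturbed.

Things in the scene. Friction and masses are not known exactly. Their poses are not given: they have to be found in the camera images.
- clamp: Bar clamp screwed to a plywood board (440 x 150 x 18 mm), fixed. Origin on the bench under the bar's centre line; x runs along the aluminium bar in the direction in which the sliding jaw opens (away from the pot), z up. Along x in mm: screw head and fixed jaw -340 to -253, pot about -252 to -122, end stop +83 to +95 (58 high). Bar 24 mm wide, top 38 mm above the bench, saw teeth on it
- jaw (a joint): Sliding jaw (dark casting, 86 mm long, 44 mm wide), m along the bar (clamp +x): 0 closed on the pot, growing as it opens, 0.115 at the end stop. Starts at 0.003 to 0.024. The ratchet lets it move towards the pot but locks it against opening (up to 6 mm play) until the lever is down; then about 4 to 6 N moves it, and it stays where it is left
- jaw_face (a point): Centre of the sliding jaw's front pad face, which looks towards the pot, 68 mm above the bench
- release (a joint): Orange thumb lever on the sliding jaw, 46 mm along the bar x 34 mm wide, hinged at its front (pot) end: press near its rear end. Rad: 0 up (sloping up 0.14 rad to the rear; may start up to 0.12 down where the pawl rides on a tooth), 0.20 fully down. Spring: about 1.2 N at the rear to start, 4 to 5 N fully down; the ratchet is free above about 0.13. Springs up when let go
- thumb_pad (a point): Place to press: on the lever's upper surface, 36 mm behind its hinge, on the bar's centre line, 95 mm above the bench with the lever up, 88 mm with it fully down. The thumb rest stands about 15 mm behind it (towards clamp +x). Nothing stands beside the lever, and in front of it the jaw is lower
- thumb_rest (a point): On the front face of the thumb rest, an upright fin of the sliding jaw just behind the lever: 44 mm wide, 9 mm thick, top 113 mm above the bench; this point 105 mm above the bench. A fingertip on the lever can push on this face to drive the jaw back
- pot: Low rectangular bonsai pot of red-brown clay with a gold mended seam, 130 mm along the bar x 98 x 52 mm, loose on two wooden bearers between the jaws; origin at the centre of its underside, 44 mm above the bench, its rim 96 mm above the bench. To be left alone
- glue: White glue bottle with a yellow cap, 38 mm in diameter, 95 mm tall, upright on the bench beside the board; origin under its centre. To be left alone
- wire_spool: Black spool of copper bonsai wire, 64 mm in diameter, 32 mm tall, flat on the bench beside the board; origin under its centre. To be left alone
- shears: Steel bonsai shears about 145 mm long and 70 mm wide, 11 mm thick, lying on the bench beside the board; origin below the pivot. To be left alone

How it is judged:
By the outcome, as a careful person would: the job done as asked, in the order asked, and still so for the second after the job is handed in, with the robot touching nothing.
It also fails if it takes over 32 s, if anything falls off the work surface, if the arm or the gripper's body presses on something with over 40 N, if the wrist force passes 120 N, or if a joint passes its speed limit or range.

## Working session

There is one attempt and no reset: what is moved stays moved. The work goes in short steps, Python scripts to look and compute and a shell command to move; the robot and the scene stay as the last step left them, time stands still between calls to the robot, and variables do not carry over. Pictures are saved under pics/ and viewed, and the job is handed in when it is done.

```bash
mkdir -p pics; ls; python3 - <<'E'
from cell import robot
import cv2,json
print(robot.state())
for n in ("scene","side","wrist"):
    im,d=robot.get_image(n); cv2.imwrite(f"pics/{n}0.png",im)
    import numpy as np
    np.save(f"pics/{n}0.npy",d)
    print(n,robot.calibration(n))
E
```

```text
pics
{'clock': 0.0, 'q': array([-8.25991560e-02,  1.24499770e-01,  1.65168461e+00, -5.13832396e-07,
        1.36748775e+00, -8.25903008e-02]), 'joint_velocities': array([-0.00153445, -0.00086004,  0.00014191, -0.00140464, -0.00171972,
        0.00119988]), 'joint_torque': array([ 3.96925461e-04, -4.23608243e+01, -3.65454090e+01,  2.94756808e-05,
        6.89593100e-03,  2.82237529e-06]), 'tcp_pos': array([6.49387685e-01, 2.20339145e-05, 2.30050193e-01]), 'eef_rot': array([-3.13952022e+00, -1.71048323e-04,  1.57078740e+00]), 'wrist_force': array([ 0.39337164,  0.02181347, -0.23083154]), 'torque': array([ 0.01316435, -0.01684509,  0.00830362]), 'finger_gap': 0.08526151527542758}
scene {'intrinsics': array([[471.07751721,   0.        , 262.57763529],
       [  0.        , 471.07751721, 195.00972646],
       [  0.        ,   0.        ,   1.        ]]), 'world_to_cam': array([[ 0.40295173,  0.91514835, -0.01155009, -0.29500927],
       [-0.64238247,  0.29179339,  0.70866168,  0.31256082],
       [ 0.65190081, -0.27813688,  0.70545391, -1.33237456],
       [ 0.        ,  0.        ,  0.  
[... 287 characters left out ...]
34625117,  0.60491038,  0.71707291, -0.32683896],
       [-0.3677778 , -0.6156457 ,  0.69693606, -0.85196399],
       [ 0.        ,  0.        ,  0.        ,  1.        ]])}
wrist {'intrinsics': array([[296.60039323,   0.        , 253.75346234],
       [  0.        , 296.60039323, 192.46998458],
       [  0.        ,   0.        ,   1.        ]]), 'mount': array([[-7.32366778e-04,  9.50479835e-01,  3.10785371e-01,
         7.97161330e-02],
       [ 9.99999612e-01,  5.44074738e-04,  6.92550057e-04,
         1.60785723e-03],
       [ 4.89164394e-04,  3.10785758e-01, -9.50479865e-01,
        -1.42474698e-01],
       [ 0.00000000e+00,  0.00000000e+00,  0.00000000e+00,
         1.00000000e+00]])}
```

View pics/scene0.png

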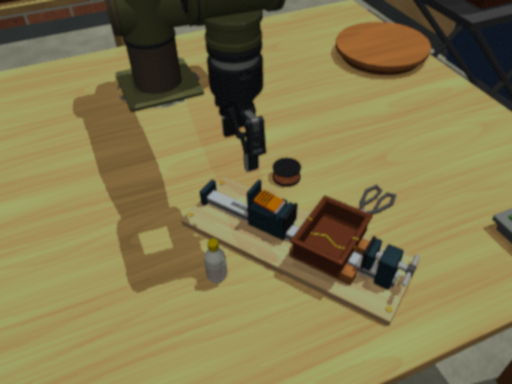

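View pics/side0.png

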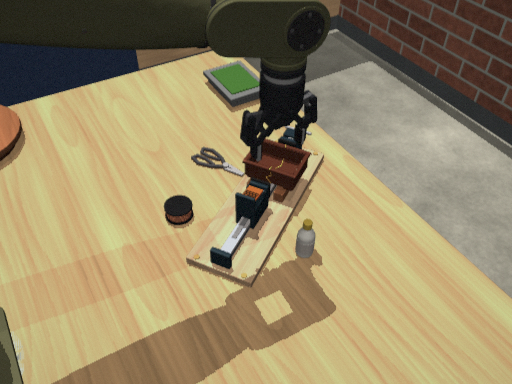

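View pics/wrist0.png

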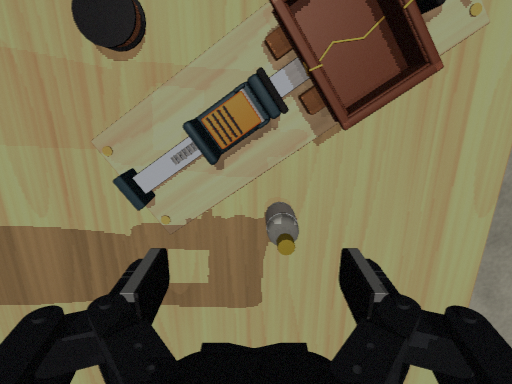

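The scene and side views show the pot on the board with the jaw behind it. In the wrist view the orange lever is at about (232,118), the thumb rest at about (203,142), the end stop at (133,190), the bottle at (283,228) and the spool at (110,20). Next I'll work out the poses.

```bash
cat > h.py <<'E'
import numpy as np,cv2
from cell import robot
from scipy.spatial.transform import Rotation as R
def tool(s):
    T=np.eye(4);T[:3,:3]=R.from_euler('xyz',s['eef_rot']).as_matrix();T[:3,3]=s['tcp_pos'];return T
def cam2world(n,s=None):
    c=robot.calibration(n)
    return c['intrinsics'], (tool(s)@c['mount'] if n=='wrist' else np.linalg.inv(c['world_to_cam']))
def pts(uv,d,K,T):
    uv=np.asarray(uv,float); x=(uv[:,0]-K[0,2])/K[0,0]*d; y=(uv[:,1]-K[1,2])/K[1,1]*d
    return (T@np.c_[x,-y,-d,np.ones(len(d))].T).T[:,:3]
def plane(uv,z,K,T):
    a=pts(uv,np.ones(len(uv)),K,T); o=T[:3,3]; r=a-o; return o+r*((z-o[2])/r[:,2])[:,None]
def orange(im):
    h=cv2.cvtColor(im,cv2.COLOR_BGR2HSV)
    m=cv2.inRange(h,(8,190,130),(18,255,255))
    n,l,st,c=cv2.connectedComponentsWithStats(cv2.morphologyEx(m,cv2.MORPH_CLOSE,np.ones((5,5))))
    return m,l,st,c
E
python3 - <<'E'
from h import *
s=robot.state()
for n in("wrist","scene","side"):
    im=cv2.imread(f"pics/{n}0.png");d=np.load(f"pics/{n}0.npy")
    K,T=cam2world(n,s)
    m,l,st,c=orange(im)
    for i in range(1,len(st)):
        if st[i,4]>60:
            v,u=np.where(l==i);dd=d[v,u];k=dd>0
            P=pts(np.c_[u,v][k],dd[k],K,T)
            print(n,st[i],c[i],P.mean(0).round(4),P.min(0).round(3),P.max(0).round(3))
K,T=cam2world("wrist",s);d=np.load("pics/wrist0.npy")
# whole height map in world
v,u=np.mgrid[0:384,0:512];P=pts(np.c_[u.ravel(),v.ravel()],d.ravel(),K,T).reshape(384,512,3)
for (a,b) in [(133,190),(160,170),(180,155),(203,142),(215,130),(232,118),(245,108),(262,95),(292,76),(107,150),(165,218),(475,10),(285,243),(110,18),(345,125),(440,65)]: print((a,b),P[b,a].round(4))
# bar: pixels with z ~ .038
im=cv2.imread("pics/wrist0.png")
hs=cv2.cvtColor(im,cv2.COLOR_BGR2HSV)
bar=(hs[...,1]<50)&(hs[...,2]>120)&(abs(P[...,2]-.038)<.008)&(u<320)&(v<200)
Q=P[bar];print("bar n",len(Q),Q.mean(0)); w=np.linalg.svd(Q[:,:2]-Q[:,:2].mean(0),full_matrices=False)[2][0];print(w,np.degrees(np.arctan2(w[1],w[0])))
E
```

```text
wrist [202 117  59  32 116] [229.46551724 132.81896552] [0.6283 0.0468 0.0941] [0.604 0.033 0.089] [0.657 0.061 0.098]
scene [255 191  28  20 282] [268.75531915 200.57801418] [0.6318 0.0578 0.0934] [0.605 0.034 0.089] [0.655 0.082 0.099]
(133, 190) [ 0.515  -0.0211  0.0555]
(160, 170) [ 0.5421 -0.0022  0.0387]
(180, 155) [0.5665 0.0153 0.0381]
(203, 142) [0.6064 0.0411 0.1128]
(215, 130) [0.6152 0.0496 0.0964]
(232, 118) [0.6309 0.0602 0.094 ]
(245, 108) [0.6427 0.0688 0.0912]
(262, 95) [0.6583 0.0801 0.0882]
(292, 76) [0.6908 0.0991 0.0386]
(107, 150) [0.4743 0.0176 0.0187]
(165, 218) [ 0.5361 -0.0703  0.0198]
(475, 10) [0.8815 0.1643 0.0189]
(285, 243) [ 0.683  -0.0656  0.0968]
(110, 18) [0.5049 0.1545 0.0322]
(345, 125) [0.7339 0.0541 0.0965]
(440, 65) [0.8105 0.1044 0.0967]
bar n 1875 [0.5948425  0.03423374 0.03806466]
[-0.82397475 -0.56662651] -145.48468439519462
```

```bash
python3 - <<'E'
from h import *
s=robot.state()
K,T=cam2world("wrist",s);d=np.load("pics/wrist0.npy")
v,u=np.mgrid[0:384,0:512];P=pts(np.c_[u.ravel(),v.ravel()],d.ravel(),K,T)
P=P[d.ravel()>0]
e=np.array([-.824,-.5666]);e/=np.linalg.norm(e);n=np.array([-e[1],e[0]])
o=np.array([.6308,.0602])
a=(P[:,:2]-o)@e;b=(P[:,:2]-o)@n
# lateral extents of jaw & bar
k=(P[:,2]>.085)&(a>-.05)&(a<.06)&(abs(b)<.05)
print("jaw lateral",np.percentile(b[k],[0,1,50,99,100]))
k=(abs(P[:,2]-.038)<.004)&(a>.05)&(a<.12)&(abs(b)<.03);print("bar lat",np.percentile(b[k],[1,50,99]))
for x in np.arange(-.09,.17,.004):
    k=(abs(a-x)<.002)&(abs(b)<.012)
    print(round(x,3),k.sum(),P[k,2].round(4).max() if k.any() else None, np.median(P[k,2]).round(4) if k.any() else None)
print(e,n)
E
```

```text
jaw lateral [-0.02176876 -0.01781807  0.02759262  0.04943108  0.04999162]
bar lat [-0.01050666  0.00104338  0.01291663]
-0.09 62 0.0975 0.0939
-0.086 170 0.0978 0.0956
-0.082 316 0.0978 0.0671
-0.078 153 0.0975 0.0388
-0.074 92 0.0403 0.0379
-0.07 92 0.04 0.038
-0.066 87 0.0392 0.0378
-0.062 91 0.0397 0.0379
-0.058 90 0.0403 0.0379
-0.054 87 0.0402 0.0379
-0.05 36 0.0396 0.038
-0.046 91 0.0919 0.0898
-0.042 131 0.0912 0.0898
-0.038 116 0.09 0.0876
-0.034 122 0.0897 0.088
-0.03 119 0.0895 0.0868
-0.026 109 0.0779 0.0758
-0.022 119 0.0912 0.0862
-0.018 122 0.0925 0.0904
-0.014 119 0.0932 0.091
-0.01 119 0.0933 0.0915
-0.006 117 0.094 0.0921
-0.002 123 0.0956 0.0927
0.002 115 0.0963 0.0939
0.006 118 0.0969 0.0946
0.01 123 0.0974 0.0945
0.014 113 0.0975 0.0955
0.018 117 0.0984 0.0962
0.022 114 0.0984 0.0962
0.026 20 0.0959 0.0952
0.03 315 0.1142 0.0982
0.034 128 0.1145 0.1131
0.038 67 0.1139 0.1124
0.042 0 None None
0.046 0 None None
0.05 0 None None
0.054 0 None None
0.058 50 0.0412 0.0385
0.062 77 0.2948 0.0387
0.066 285 0.3102 0.2955
0.07 489 0.3086 0.2991
0.074 79 0.2955 0.0386
0.078 71 0.0421 0.0382
0.082 66 0.0411 0.0384
0.086 76 0.0425 0.0385
0.09 66 0.0395 0.0381
0.094 70 0.0395 0.038
0.098 70 0.0399 0.038
0.102 66 0.0396 0.0381
0.106 70 0.0399 0.038
0.11 69 0.0404 0.038
0.114 65 0.0396 0.0382
0.118 67 0.04 0.0379
0.122 65 0.0395 0.0381
0.126 68 0.04 0.0381
0.13 65 0.0397 0.0381
0.134 66 0.04 0.0379
0.138 65 0.0395 0.038
0.142 257 0.0596 0.049
0.146 73 0.0598 0.0582
0.15 70 0.0596 0.0581
0.154 15 0.0587 0.0577
0.158 0 None None
0.162 0 None None
0.166 0 None None
[-0.82399524 -0.56659673] [ 0.56659673 -0.82399524]
```

```bash
python3 -m pendant '[[8,-4,10,0,0,8,1],[16,-8,20,0,0,16,1],[24,-12,35,0,0,24,1],[32,-17,50,0,0,32,1],[40,-22,65,0,0,40,1],[47,-26,78,0,0,48,1],[52,-28,88,0,0,55.5,1],[52.6,-28,95,0,0,55.5,1],[52.6,-28,98,0,0,55.5,1],[52.6,-28,98,0,0,55.5,1]]'
python3 - <<'E'
from h import *
s=robot.state();print(s)
im,d=robot.get_image("wrist");cv2.imwrite("pics/wrist1.png",im);np.save("pics/wrist1.npy",d)
im,d=robot.get_image("side");cv2.imwrite("pics/side1.png",cv2.resize(im[100:300,150:370],None,fx=2.7,fy=2.7))
im,d=robot.get_image("scene");cv2.imwrite("pics/scene1.png",cv2.resize(im[130:310,180:420],None,fx=3,fy=3))
E
```

```text
clock: 1.15
tcp_pos: [0.6219, 0.0523, 0.1329]
eef_rot: [-3.141, 0.001, 0.604]
wrist_force: [-0.1, -0.5, 0.8]
finger_gap: 0.0003
{'clock': 1.15, 'q': array([-1.99671158e-03,  1.46894965e-01,  1.79584266e+00, -1.21567641e-04,
        1.19955674e+00,  9.65054565e-01]), 'joint_velocities': array([-0.0018107 , -0.00965367, -0.01606611, -0.00114826,  0.00454379,
        0.00998538]), 'joint_torque': array([ 1.34142218e-01, -4.09778810e+01, -3.41259813e+01,  5.01491231e-03,
       -2.29191984e-02, -1.26605644e-02]), 'tcp_pos': array([0.62189816, 0.05232714, 0.13291136]), 'eef_rot': array([-3.14128622e+00,  6.41351621e-04,  6.03789290e-01]), 'wrist_force': array([-0.06610079, -0.51978178,  0.76997621]), 'torque': array([-0.00377119,  0.05655711, -0.00799023]), 'finger_gap': 0.0003402415321735567}
```

View pics/wrist1.png

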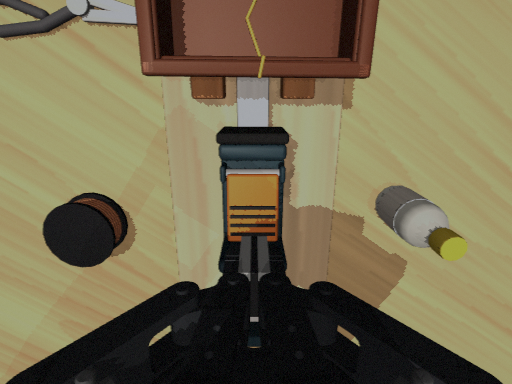

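View pics/side1.png

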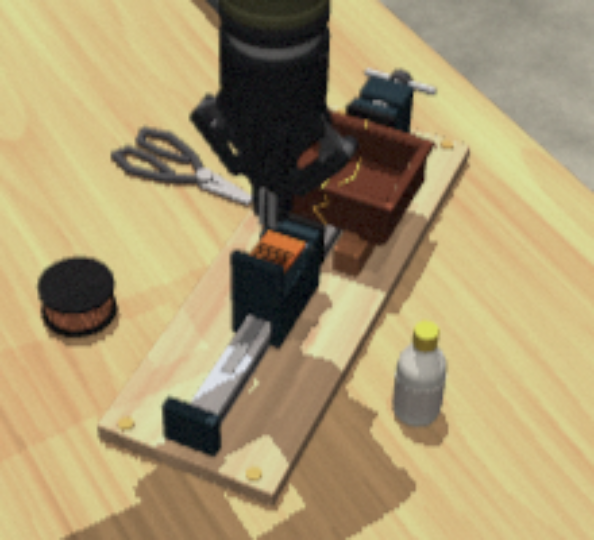

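View pics/scene1.png

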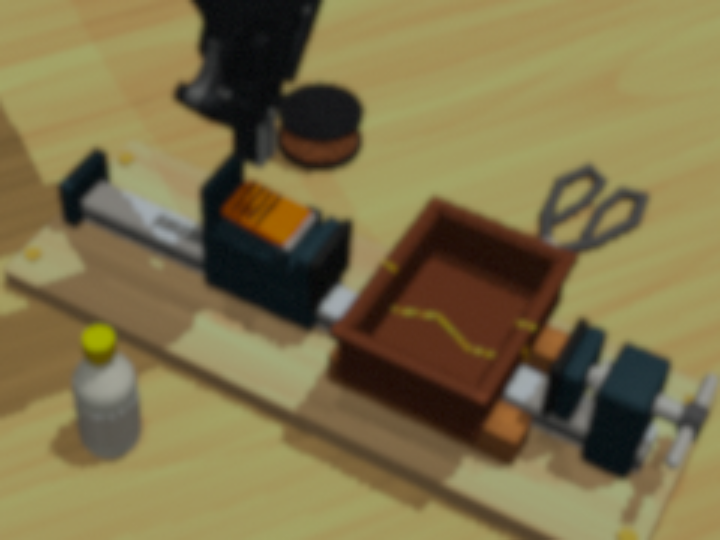

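The wrist view is now aligned with the bar: the lever spans columns 226–280, its centre at 253, with the finger line at about 255. Next I'll check where the rest face is along the bar, in tool axes.

```bash
python3 - <<'E'
from h import *
s=robot.state();c=robot.calibration("wrist");d=np.load("pics/wrist1.npy");K=c['intrinsics']
v,u=np.mgrid[0:384,0:512];P=pts(np.c_[u.ravel(),v.ravel()],d.ravel(),K,c['mount']).reshape(384,512,3)
P=P*1000
z0=s['tcp_pos'][2]*1000
for col in (229,236,275,279):
    print(col,[(r,P[r,col,0].round(1),P[r,col,1].round(1),(z0-P[r,col,2]).round(1)) for r in range(160,272,6)])
b=lambda r:[(cc,P[r,cc,1].round(1),(z0-P[r,cc,2]).round(1)) for cc in range(214,294,3)]
print(b(190));print(b(105))
E
```

```text
229 [(160, np.float64(38.9), np.float64(-16.1), np.float64(76.3)), (166, np.float64(34.9), np.float64(-16.2), np.float64(77.1)), (172, np.float64(33.3), np.float64(-15.4), np.float64(87.5)), (178, np.float64(30.1), np.float64(-15.2), np.float64(90.8)), (184, np.float64(26.5), np.float64(-15.2), np.float64(92.1)), (190, np.float64(22.7), np.float64(-15.2), np.float64(93.1)), (196, np.float64(18.6), np.float64(-15.4), np.float64(93.1)), (202, np.float64(14.5), np.float64(-15.4), np.float64(93.4)), (208, np.float64(10.6), np.float64(-15.5), np.float64(94.2)), (214, np.float64(6.8), np.float64(-15.5), np.float64(95.3)), (220, np.float64(2.9), np.float64(-15.5), np.float64(96.1)), (226, np.float64(-1.6), np.float64(-15.7), np.float64(95.7)), (232, np.float64(-6.0), np.float64(-15.8), np.float64(95.7)), (238, np.float64(-9.6), np.float64(-15.8), np.float64(97.4)), (244, np.float64(-18.1), np.float64(-16.6), np.float64(90.0)), (250, np.float64(8.5), np.float64(-11.4), np.float64(146.1)), (256, np.float64(7.4), np.float64(-11.1), np.float64(150.0)), (262, np.float64(8.1), np.float64(-10.6), 
[... 5219 characters left out ...]
p.float64(38.0)), (247, np.float64(-4.3), np.float64(39.2)), (250, np.float64(-2.0), np.float64(38.0)), (253, np.float64(0.3), np.float64(38.8)), (256, np.float64(2.6), np.float64(40.1)), (259, np.float64(4.9), np.float64(38.6)), (262, np.float64(7.2), np.float64(39.1)), (265, np.float64(9.5), np.float64(40.0)), (268, np.float64(12.1), np.float64(32.1)), (271, np.float64(15.3), np.float64(18.4)), (274, np.float64(17.7), np.float64(19.4)), (277, np.float64(20.2), np.float64(19.0)), (280, np.float64(22.7), np.float64(19.1)), (283, np.float64(25.4), np.float64(17.4)), (286, np.float64(27.7), np.float64(18.9)), (289, np.float64(30.3), np.float64(18.6)), (292, np.float64(32.7), np.float64(19.4))]
```

```bash
python3 -m pendant '[[0,0,10,0,0,0,1],[0,0,20,0,0,0,1],[0,0,28,0,0,0,1],[0,0,34,0,0,0,1],[0,0,37,0,0,0,1],[0,0,39,0,0,0,1],[0,0,40,0,0,0,1],[0,0,41,0,0,0,1],[0,0,41,0,0,0,1],[0,0,41,0,0,0,1]]'
```

```text
clock: 2.3
tcp_pos: [0.6222, 0.0525, 0.0927]
eef_rot: [3.141, -0.0, 0.602]
wrist_force: [-1.8, 0.2, 3.0]
finger_gap: -0.0003
```

```bash
python3 -m pendant '[[0,0,0.5,0,0,0,1],[0,0,1,0,0,0,1],[0,0,1.5,0,0,0,1],[0,0,2,0,0,0,1],[0,0,2.5,0,0,0,1],[0,0,3,0,0,0,1],[0,0,3.3,0,0,0,1],[0,0,3.5,0,0,0,1],[0,0,3.5,0,0,0,1],[0,0,3.5,0,0,0,1]]'
```

```text
clock: 3.3
tcp_pos: [0.6222, 0.0525, 0.0895]
eef_rot: [3.141, -0.0, 0.602]
wrist_force: [-3.8, -1.7, 5.4]
finger_gap: 0.0003
```

```bash
python3 -m pendant '[[0,0,0.5,0,0,0,1],[-1,0,0.5,0,0,0,1],[-2,0,0.5,0,0,0,1],[-3,0,0.5,0,0,0,1],[-4,0,0.5,0,0,0,1],[-5,0,0.5,0,0,0,1],[-6,0,0.5,0,0,0,1],[-7,0,0.5,0,0,0,1],[-8,0,0.5,0,0,0,1],[-9,0,0.5,0,0,0,1]]'
```

```text
clock: 4.3
tcp_pos: [0.6147, 0.0474, 0.0883]
eef_rot: [3.141, -0.001, 0.602]
wrist_force: [3.4, 1.7, 3.6]
finger_gap: -0.0
```

```bash
python3 -m pendant '[[-1.5,0,0,0,0,0,1],[-3,0,0,0,0,0,1],[-4.5,0,0,0,0,0,1],[-6,0,0,0,0,0,1],[-7.5,0,0,0,0,0,1],[-9,0,0,0,0,0,1],[-10.5,0,0,0,0,0,1],[-12,0,0,0,0,0,1],[-13.5,0,0,0,0,0,1],[-15,0,0,0,0,0,1]]'
python3 - <<'E'
from h import *
im,d=robot.get_image("wrist");cv2.imwrite("pics/wrist2.png",im);np.save("pics/wrist2.npy",d)
im,d=robot.get_image("side");cv2.imwrite("pics/side2.png",cv2.resize(im[100:300,150:370],None,fx=2.7,fy=2.7))
E
```

```text
clock: 5.3
tcp_pos: [0.6022, 0.0388, 0.0884]
eef_rot: [3.141, -0.0, 0.602]
wrist_force: [4.4, 0.5, 4.4]
finger_gap: -0.0004
```

View pics/wrist2.png

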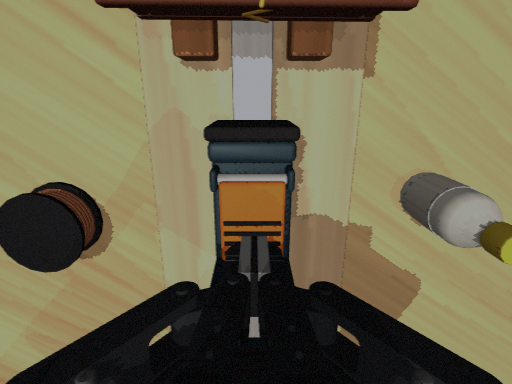

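View pics/side2.png

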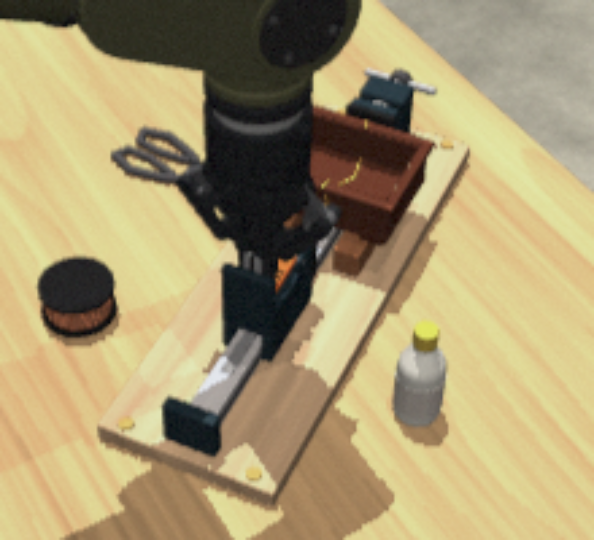

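The jaw is sliding: its front edge (row 120) has pulled well away from the pot (row 15), the lever is held down, and the neighbouring objects haven't moved. I'll keep pushing.

```bash
python3 -m pendant '[[-3,0,0,0,0,0,1],[-7,0,0,0,0,0,1],[-12,0,0,0,0,0,1],[-17,0,0,0,0,0,1],[-22,0,0,0,0,0,1],[-27,0,0,0,0,0,1],[-32,0,0,0,0,0,1],[-37,0,0,0,0,0,1],[-42,0,0,0,0,0,1],[-46,0,0,0,0,0,1]]'
```

```text
clock: 6.4
tcp_pos: [0.564, 0.0126, 0.0884]
eef_rot: [3.141, -0.0, 0.602]
wrist_force: [5.0, 1.3, 4.1]
finger_gap: -0.0002
```

```bash
python3 -m pendant '[[-3,0,0,0,0,0,1],[-7,0,0,0,0,0,1],[-11,0,0,0,0,0,1],[-15,0,0,0,0,0,1],[-19,0,0,0,0,0,1],[-23,0,0,0,0,0,1],[-27,0,0,0,0,0,1],[-30,0,0,0,0,0,1],[-32,0,0,0,0,0,1],[-33,0,0,0,0,0,1]]'
python3 - <<'E'
from h import *
s=robot.state();print(s['tcp_pos'],s['wrist_force'])
im,d=robot.get_image("side");cv2.imwrite("pics/side3.png",cv2.resize(im[130:300,170:340],None,fx=3.4,fy=3.4))
im,d=robot.get_image("scene");cv2.imwrite("pics/scene3.png",cv2.resize(im[130:310,180:420],None,fx=3,fy=3))
E
```

```text
clock: 7.4
tcp_pos: [0.5371, -0.0059, 0.0884]
eef_rot: [3.141, -0.0, 0.602]
wrist_force: [3.8, 1.0, 3.8]
finger_gap: -0.0002
[ 0.53705053 -0.0059239   0.08839402] [3.77305995 0.98340252 3.75114668]
```

View pics/side3.png

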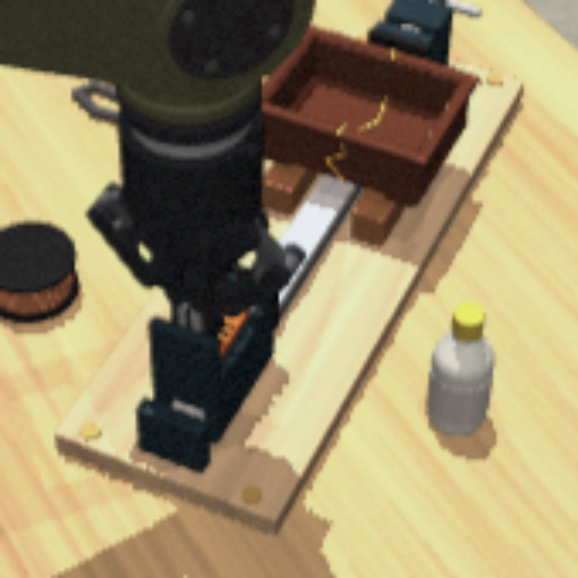

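View pics/scene3.png

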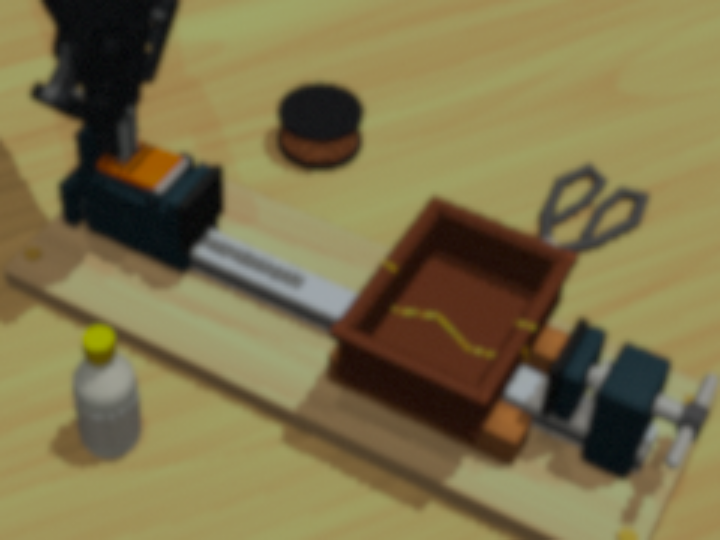

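The jaw is close to the end stop; side3 still shows bar between them at about (187,409). I'll take the last stretch slowly and watch the force.

```bash
python3 -m pendant '[[-1,0,0,0,0,0,1],[-2,0,0,0,0,0,1],[-3,0,0,0,0,0,1],[-4,0,0,0,0,0,1],[-4.5,0,0,0,0,0,1],[-5,0,0,0,0,0,1],[-5.5,0,0,0,0,0,1],[-6,0,0,0,0,0,1],[-6.5,0,0,0,0,0,1],[-7,0,0,0,0,0,1]]'
```

```text
clock: 8.5
tcp_pos: [0.5315, -0.0097, 0.0883]
eef_rot: [3.141, -0.0, 0.602]
wrist_force: [4.3, -0.1, 5.1]
finger_gap: 0.0
```

```bash
python3 -m pendant '[[-0.5,0,0,0,0,0,1],[-1,0,0,0,0,0,1],[-1.5,0,0,0,0,0,1],[-2,0,0,0,0,0,1],[-2.5,0,0,0,0,0,1],[-3,0,0,0,0,0,1],[-3.5,0,0,0,0,0,1],[-4,0,0,0,0,0,1],[-4,0,0,0,0,0,1],[-4,0,0,0,0,0,1]]'
```

```text
clock: 9.5
tcp_pos: [0.5305, -0.0105, 0.0885]
eef_rot: [3.14, -0.007, 0.602]
wrist_force: [14.2, 5.9, -1.9]
finger_gap: 0.0001
```

The stop is reached: about 15 N along the bar, and the tool stalled where I expected. I'll ease the push and then lift straight off.

```bash
python3 -m pendant '[[0.8,0,0,0,0,0,1],[1.6,0,0,0,0,0,1],[2.2,0,0,0,0,0,1],[2.4,0,-2,0,0,0,1],[2.6,0,-5,0,0,0,1],[2.6,0,-8,0,0,0,1],[3.5,0,-12,0,0,0,1],[5,0,-22,0,0,0,1],[5,0,-40,0,0,0,1],[5,0,-60,0,0,0,1]]'
python3 -m pendant '[[0,0,-20,0,0,0,1],[0,0,-45,0,0,0,1],[0,0,-70,0,0,0,1],[0,0,-90,0,0,0,1],[0,0,-105,0,0,0,1],[0,0,-110,0,0,0,1],[0,0,-110,0,0,0,1],[0,0,-110,0,0,0,1],[0,0,-110,0,0,0,1],[0,0,-110,0,0,0,1]]'
python3 - <<'E'
from h import *
s=robot.state();print(s['tcp_pos'],s['wrist_force'])
for n in("wrist","side","scene"):
    im,d=robot.get_image(n);np.save(f"pics/{n}4.npy",d);cv2.imwrite(f"pics/{n}4.png",im)
    if n!="wrist":
        c=(130,300,170,340) if n=="side" else (130,310,180,420)
        cv2.imwrite(f"pics/{n}4c.png",cv2.resize(im[c[0]:c[1],c[2]:c[3]],None,fx=3.2,fy=3.2))
K,T=cam2world("wrist",s);d=np.load("pics/wrist4.npy")
v,u=np.mgrid[0:384,0:512];P=pts(np.c_[u.ravel(),v.ravel()],d.ravel(),K,T)[d.ravel()>0]
e=np.array([-.824,-.5666]);e/=np.linalg.norm(e);n=np.array([-e[1],e[0]])
a=(P[:,:2]-[.6308,.0602])@e;b=(P[:,:2]-[.6308,.0602])@n
for x in np.arange(-.09,.17,.004):
    k=(abs(a-x)<.002)&(abs(b-.013)<.003)
    if k.any():print(round(x,3),np.median(P[k,2]).round(4),end='; ')
E
```

```text
clock: 10.5
tcp_pos: [0.5287, -0.0087, 0.1456]
eef_rot: [-3.135, 0.008, 0.603]
wrist_force: [-0.1, 0.0, 0.3]
finger_gap: -0.0002
clock: 11.5
tcp_pos: [0.5316, -0.0091, 0.2571]
eef_rot: [-3.14, 0.002, 0.602]
wrist_force: [0.1, 0.1, 0.7]
finger_gap: -0.0004
[ 0.53162752 -0.00911472  0.25709065] [0.13942299 0.07521276 0.72812605]
-0.062 0.0174; -0.058 0.0178; -0.054 0.0371; -0.05 0.0378; -0.046 0.0369; -0.042 0.0372; -0.038 0.0371; -0.034 0.0369; -0.03 0.0377; -0.026 0.0371; -0.022 0.037; -0.018 0.037; -0.014 0.037; -0.01 0.0369; -0.006 0.0366; -0.002 0.0364; 0.002 0.0298; 0.006 0.0372; 0.01 0.0322; 0.014 0.037; 0.018 0.0372; 0.022 0.0364; 0.026 0.0372; 0.03 0.0311; 0.034 0.0373; 0.038 0.0341; 0.042 0.0343; 0.046 0.0365; 0.05 0.0192; 0.054 0.0383; 0.058 0.0895; 0.062 0.0892; 0.066 0.0876; 0.07 0.0879; 0.074 0.0758; 0.078 0.0761; 0.082 0.0875; 0.086 0.0903; 0.09 0.091; 0.094 0.0915; 0.098 0.35; 0.102 0.3379; 0.106 0.3086; 0.11 0.3043; 0.114 0.277; 0.118 0.0952; 0.122 0.0963; 0.126 0.0963; 0.134 0.102; 0.138 0.1126; 0.142 0.1126;
```

View pics/wrist4.png

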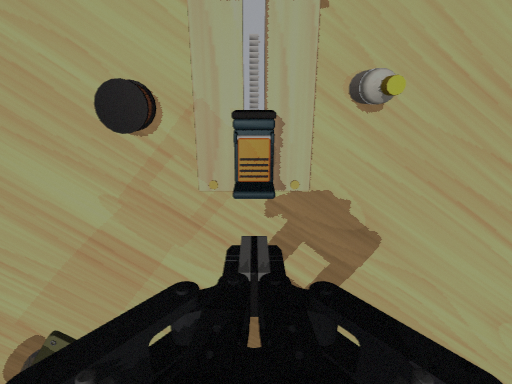

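View pics/side4c.png

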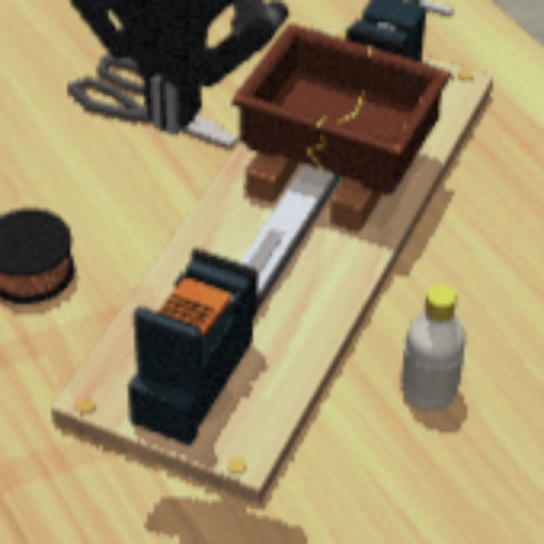

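View pics/scene4c.png

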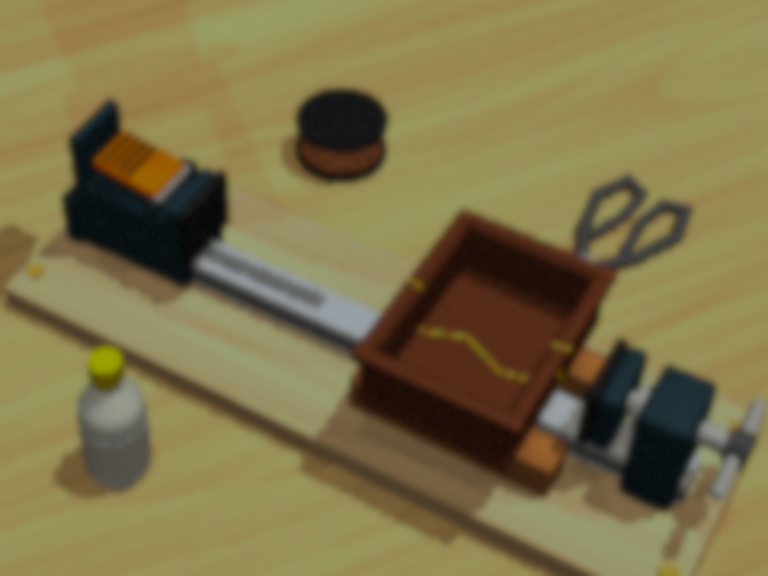

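```bash
python3 - <<'E'
import cv2
a=cv2.imread("pics/side4.png")[200:270,200:260];b=cv2.imread("pics/scene4.png")[155:225,190:260]
o=[cv2.convertScaleAbs(cv2.resize(x,(380,560 if 0 else 440),interpolation=cv2.INTER_CUBIC),alpha=2.2) for x in(a,b)]
cv2.imwrite("pics/z4.png",cv2.hconcat(o))
E
```

```text
(no output)
```

View pics/z4.png

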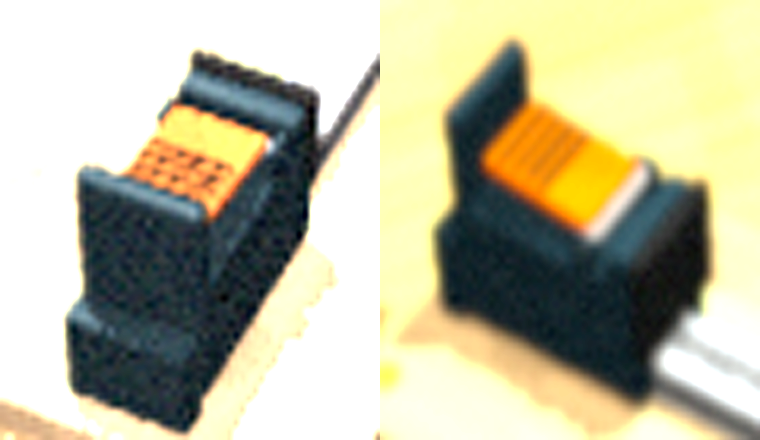

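Both zooms show the jaw's rear flush against the stop with no bar between them, and the lever sloping up. Last, I'll check that the other objects haven't moved.

```bash
python3 - <<'E'
import cv2,numpy as np
a=cv2.imread("pics/scene0.png");b=cv2.imread("pics/scene4.png")
for n,(x0,y0,x1,y1) in dict(pot=(295,195,370,275),glue=(203,235,230,285),spool=(270,155,303,188),shears=(362,183,398,216)).items():
    p=cv2.cvtColor(a[y0:y1,x0:x1],6).astype(np.float32);q=cv2.cvtColor(b[y0:y1,x0:x1],6).astype(np.float32)
    s,r=cv2.phaseCorrelate(p,q,cv2.createHanningWindow(p.shape[::-1],cv2.CV_32F));print(n,np.round(s,2),round(r,2))
E
```

```text
pot [ 0.54 -0.  ] 1.06
glue [0.11 0.07] 0.72
spool [-0.03 -0.07] 0.99
shears [ 0.06 -0.06] 1.02
```

```bash
python3 - <<'E'
import cv2,numpy as np
for nm,(x0,y0,x1,y1) in dict(scene=(308,203,366,270)).items():
    a=cv2.imread(f"pics/{nm}0.png");b=cv2.imread(f"pics/{nm}4.png")
    for (i,j,k,l) in [(x0,y0,x1,y1),(312,225,358,255),(325,200,370,225),(300,235,345,272)]:
        p=cv2.cvtColor(a[j:l,i:k],6).astype(np.float32);q=cv2.cvtColor(b[j:l,i:k],6).astype(np.float32)
        W=np.eye(2,3,dtype=np.float32)
        cc,W=cv2.findTransformECC(p,q,W,cv2.MOTION_TRANSLATION);print((i,j),W[:,2].round(2),round(cc,4),abs(p-q).mean())
E
```

```text
(308, 203) [0.   0.01] 0.9998 4.560216
(312, 225) [ 0.02 -0.  ] 0.9997 4.9108696
(325, 200) [ 0.03 -0.  ] 0.9999 4.3768888
(300, 235) [0.02 0.03] 0.9996 4.303904
```

The pot moved less than 0.03 px; the 0.54 px reading came from the jaw leaving that crop. Handing in.

```bash
python3 -c "
from cell import robot
print(robot.sign_off())"
```

```text
the job is handed in; nothing more can be done
None
```

The clamp is open and the job is handed in, at about 11.7 s on the robot's clock. With the fingers shut, I pressed the orange lever down (tip at about 88 mm above the bench) and held it there. I then pushed the jaw back along the bar on its thumb rest until it stalled on the end stop at about 15 N. After easing off the push, I lifted straight up clear of everything.

**Jaw:** it is home as far as I can tell. The travel was about 104 mm, as measured beforehand, and no gap to the end stop shows in the side or scene pictures. The depth profile alone is only good to 1–2 mm.

**Lever:** it is up again, at about 96 mm at its rear and sloping as it did at the start.

**Pot and other objects:** the pot, glue bottle, wire spool and shears are unmoved, each shifted by about 0.1 pixel or less in the scene picture. One first comparison put the pot at 0.54 pixel. A second method on four pot areas gave no more than 0.03 pixel, so I put the first figure down to the jaw leaving that crop.

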